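# Tap on the three push lights in order

## Task

Switch on the three white push lights on the grooming table by tapping each lens down with the fingertips, in this order: first the round light (it wakes the others), then the square one, then the long bar. Tap lightly, so that each lens goes down and stays down, and leave every light standing where it is: do not pick one up, tip it or shove it along. Leave the comb, brush, tumbler and tin box where they are.

Things in the scene. Friction and masses are not known exactly. Their poses are not given: they have to be found in the camera images.
- round_light: the round push light: loose on the table, white plastic, 0.13 to 0.34 kg, drum, case 64 mm in diameter, lens a disc 40 mm in diameter; the case is 24 mm high and the lens stands up out of it to 36 mm above the table. Origin: centre of the underside; z up.
- round_lens (a joint): how far the lens of the round light is pushed down, m: 0 up (off), 0.007 fully down. The light is on from 0.004. It gives way at about 3 N, stays where it is left, and meets a hard stop at 0.007.
- round_top (a point): centre of the top face of the round light's flat lens, 36 mm above the table when up; moves down with the lens.
- square_light: the square push light: loose on the table, white plastic, 0.13 to 0.34 kg, square, case 62 x 62 mm, lens 40 x 40 mm; the case is 24 mm high and the lens stands up out of it to 36 mm above the table. Origin: centre of the underside; z up.
- square_lens (a joint): how far the lens of the square light is pushed down, m: 0 up (off), 0.007 fully down. The light is on from 0.004. It gives way at about 3 N, stays where it is left, and meets a hard stop at 0.007.
- square_top (a point): centre of the top face of the square light's flat lens, 36 mm above the table when up; moves down with the lens.
- long_light: the long push light: loose on the table, white plastic, 0.13 to 0.34 kg, long bar, case 48 mm (its x) by 130 mm (its y), lens 30 x 110 mm; the case is 24 mm high and the lens stands up out of it to 36 mm above the table. Origin: centre of the underside; z up.
- long_lens (a joint): how far the lens of the long light is pushed down, m: 0 up (off), 0.007 fully down. The light is on from 0.004. It gives way at about 3 N, stays where it is left, and meets a hard stop at 0.007.
- long_top (a point): centre of the top face of the long light's flat lens, 36 mm above the table when up; moves down with the lens.
- comb: steel flea comb lying flat, 165 mm along its y, about 35 mm wide, 8 mm high; origin under its spine. To be left alone.
- brush: white slicker brush lying on its back with its steel pins up, 185 mm along its y, head 50 mm wide, 30 mm high; origin on the underside. To be left alone.
- tumbler: empty glass tumbler standing upright, 72 mm across the rim, 85 mm high; origin: centre of its underside. To be left alone.
- tin: closed tin box with a lid, 74 mm (x) by 104 mm (y), 47 mm high; origin: centre of its underside. To be left alone.
Not all that is in view belongs to the job. Leave any red look-alike of the long_light alone. Leave any green look-alike of the round_light alone.

How it is judged:
By the outcome, as a careful person would: the job done as asked, in the order asked, and still so for the second after the job is handed in, with the robot touching nothing.
It also fails if it takes over 48 s, if anything falls off the work surface, if the arm or the gripper's body presses on something with over 40 N, if the wrist force passes 120 N, or if a joint passes its speed limit or range.

## Robot

A 6-joint arm with a two-finger parallel gripper is mounted at the origin on the work surface. World frame = base frame: x ahead of the robot, y to its left, z up, the work surface at z = 0. Lengths are in mm, angles in rad, forces in N, time in s.
With the tool pointing down it reaches from about 400 to 825 mm from the base axis. Payload 7 kg.
Tool frame: the origin (TCP) lies midway between the tips of the shut fingers; the grasp point (between the pads) lies 19 mm behind it; z points along the fingers, y is the line along which they close (so a half turn about z gives the same grasp; the last joint's range is limited). The gripper opens to 88 mm and grips with 3 to 60 N. Pads are 19 mm wide; open, the fingers measure 130 mm over their backs; the gripper's body (78 mm by 193 mm) begins 47 mm behind the grasp point.
Start: joints at [1.611, 0.359, 0.012, 0, -1.224, -0.288], TCP at [165.569, 654.356, 226.561] pointing down, gripper open.
Joint ranges: [-3.07, 3.07], [-1.43, 2.12], [-1.02, 1.25], [-3.03, 1.67], [-3.05, -0], [-3.03, 3.03]. Speed limits (rad/s): [2.39, 2.39, 3.01, 3.14, 3.14, 3.14].

## Interface

Orientations are given as a rotation vector (axis times angle).
In Python, from cell import arm gives the robot as it stands.
- The arm moves only by the shell command python3 -m crank 'ROWS' [FORCE]. ROWS is JSON, a list of rows, each a list of 5 numbers: the finger opening in mm, from 0 to 87.6, then the shift along the tool's x, y, z in mm, then the turn about the tool's z in rad. In form: [[gripper, dx, dy, dz, twist], ...]. A call has exactly 5 rows; each row is the pose to reach, as a shift and turn from the pose commanded when the call began, along the tool's axes at that moment; what a row does not reach only later rows make up. A row lasts 1/10 s, in which the tool goes at most 50 mm and 8.59 degrees, less where a joint would pass 70% of its speed; a pose out of reach is approached as far as the arm can. A call with a gripper value outside its range is refused whole. The fingers move at their own pace and stop on an object; FORCE is the grip in N (left out, the last holds). Time passes only in rows, so rows that repeat a pose let the fingers close, or fill a call up. It gives the time, the measured TCP pose, the force, the opening and the grip force at its end, in the units of the state.
- arm.read_state(): the state, without advancing time (a new reading comes with each control period).
- arm.read_camera(name): name is "side" or "top" or "wrist"; returns a dict with "frame" (384x512x3 uint8, blue, green, red), "depth" (384x512 float32, mm along the optical axis (not along the pixel's ray), 0 where there is no reading), "fx", "fy", "cx", "cy" (pixels), "T" (4x4, takes a point from camera to world coordinates). Camera axes: x right, y down, z forward; pixel columns grow to the right and rows downward; lengths in mm; the calibration is good to about 2 mm. A picture is of the moment at which its call begins.
- arm.finish_job(): hands the job in; it is judged then, once.
The state is a dict: "time": time; "q": joint angles; "joint_vel": joint speeds; "effort": joint torques, N m; "ee_pos": TCP position; "tcp_rot": TCP orientation; "contact_force": force on the tool from outside, world axes, zero at the start; "moment": the same for the moment, N m; "finger_gap": finger opening in mm; "grip_force": force on a finger pad.
Only numpy, scipy, OpenCV 4.12 (cv2) and the standard library are available. Lean on these libraries where they do the work, as an engineer would, in place of code of your own. Each camera call takes 0.05 s, during which the arm holds its last target. There are 200 camera calls.

## Working session

There is one attempt and no reset: what is moved stays moved. The work goes in short steps, Python scripts to look and compute and a shell command to move; the robot and the scene stay as the last step left them, time stands still between calls to the robot, and variables do not carry over. Pictures are saved under pics/ and viewed, at most 10 in all, crops included, and the job is handed in when it is done.

```bash
mkdir -p pics; cat > h.py <<'E'
import numpy as np,cv2
from cell import arm
from scipy.spatial.transform import Rotation as R
def px2w(c,u,v,z=None):
    T=np.array(c["T"]);r=T[:3,:3]@np.array([(u-c["cx"])/c["fx"],(v-c["cy"])/c["fy"],1])
    d=(z-T[2,3])/r[2] if z is not None else c["depth"][int(v),int(u)]
    return T[:3,3]+r*d
E
python3 - <<'E'
from h import *
c=arm.read_camera("top");np.save("top.npy",c,allow_pickle=True)
cv2.imwrite("pics/top.png",cv2.resize(c["frame"],(800,600),interpolation=cv2.INTER_CUBIC))
c2=arm.read_camera("side");cv2.imwrite("pics/side.png",c2["frame"])
s=arm.read_state();print(s); print(R.from_rotvec(s["tcp_rot"]).as_matrix().round(3))
print(np.array(c["T"]).round(2))
E
```

```text
{'time': 0.1, 'q': array([ 1.61109117e+00,  3.59302951e-01,  1.11220106e-02, -3.00276218e-04,
       -1.22409870e+00, -2.88110231e-01]), 'joint_vel': array([-1.15426137e-03, -1.84660121e-03,  7.62912597e-04,  1.24108940e-03,
        2.06492657e-05,  1.34106872e-03]), 'effort': array([-8.46014300e-04, -5.84161699e+01,  2.93753546e+01,  7.01555237e+00,
        1.01990972e-02, -4.98977806e-05]), 'ee_pos': array([165.48451524, 653.93409167, 225.71343746]), 'tcp_rot': array([ 3.11598909e+00, -3.88244916e-01, -5.66248748e-05]), 'contact_force': array([-0.36867996, -0.30424328, -0.03435914]), 'moment': array([ 0.00502779, -0.00545248, -0.02168884]), 'grip_force': 0.0, 'finger_gap': 87.45227477100175}
[[ 0.969 -0.245 -0.   ]
 [-0.245 -0.969 -0.001]
 [ 0.     0.002 -1.   ]]
[[-1.0000e-02 -9.8000e-01  1.8000e-01  3.4130e+02]
 [-1.0000e+00  1.0000e-02 -1.0000e-02  2.9720e+01]
 [ 1.0000e-02 -1.8000e-01 -9.8000e-01  1.2691e+03]
 [ 0.0000e+00  0.0000e+00  0.0000e+00  1.0000e+00]]
```

View pics/top.png

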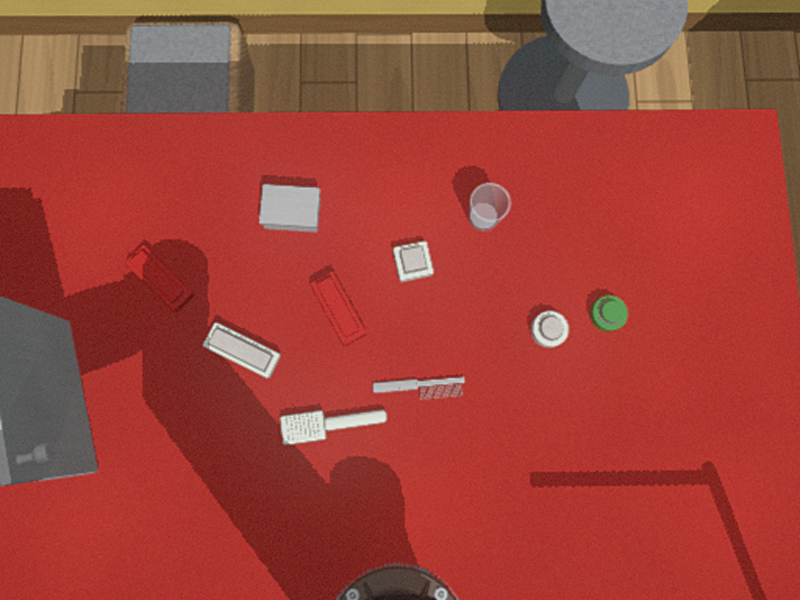

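View pics/side.png

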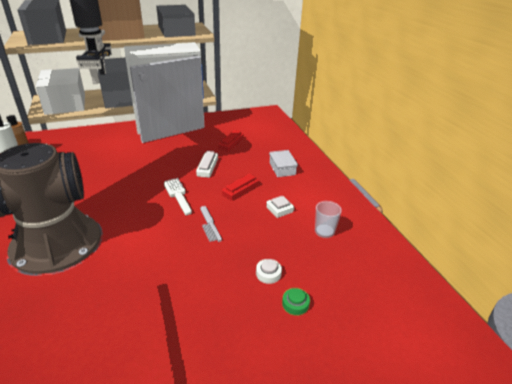

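Lens candidates in the 800x600 top view:
- **Round:** white (550,328), which I choose. The green one at (609,312) is a look-alike.
- **Square:** (413,260).
- **Long:** white (242,349), which I choose. The red ones at (337,305) and (160,276) are look-alikes.

I'll check these in a close crop.

```bash
python3 - <<'E'
from h import *
c=np.load("top.npy",allow_pickle=True).item()
f=c["frame"]; D=c["depth"]
cr=[cv2.resize(f[int(v*.64)-24:int(v*.64)+24,int(u*.64)-32:int(u*.64)+32],(400,300),interpolation=cv2.INTER_CUBIC) for u,v in [(550,328),(413,260),(242,349),(40,400)]]
cv2.imwrite("pics/crop.png",np.vstack([np.hstack(cr[:2]),np.hstack(cr[2:])]))
for n,u,v in [("round",550,327.5),("sq",413.5,259),("long",242,348)]:
    u*=.64;v*=.64;print(n,px2w(c,u,v,36).round(1),px2w(c,u,v).round(1))
for u,v in [(20,350),(60,350),(90,440),(10,440),(489,190)]: print(px2w(c,u*.64,v*.64).round())
E
```

```text
Traceback (most recent call last):
cv2.error: OpenCV(4.12.0) /io/opencv/modules/imgproc/src/resize.cpp:4208: error: (-215:Assertion failed) !ssize.empty() in function 'resize'
```

```bash
python3 - <<'E'
from h import *
c=np.load("top.npy",allow_pickle=True).item()
f=c["frame"]; D=c["depth"]
cr=[cv2.resize(f[int(v*.64)-24:int(v*.64)+24,int(u*.64)-32:int(u*.64)+32],(400,300),interpolation=cv2.INTER_CUBIC) for u,v in [(550,328),(413,260),(242,349),(60,400)]]
cv2.imwrite("pics/crop.png",np.vstack([np.hstack(cr[:2]),np.hstack(cr[2:])]))
for n,u,v in [("round",550,327.5),("sq",413.5,259),("long",242,348)]:
    u*=.64;v*=.64;print(n,px2w(c,u,v,36).round(1),px2w(c,u,v).round(1))
for u,v in [(20,350),(60,350),(90,440),(10,440),(489,190)]: print(px2w(c,u*.64,v*.64).round())
E
```

```text
round [ 519.9 -278.5   36. ] [ 519.7 -278.1   37.5]
sq [646.3 -39.9  36. ] [645.4 -39.7  39.4]
long [489.  262.9  36. ] [489.2 263.2  34.2]
[468. 560. 212.]
[485. 564.  69.]
[334. 524.  20.]
[337. 526. 287.]
[ 764. -175.   65.]
```

View pics/crop.png

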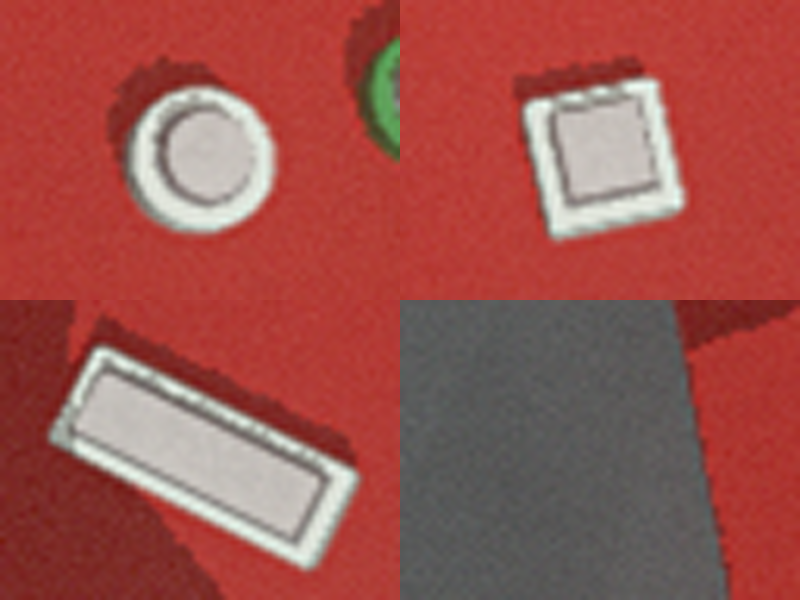

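The crop confirms the white round, square and long lights. The panel at (757,396) is a tall grey box (x>300, y>520), so I'll leave along -y first with the fingers shut.

```bash
python3 -m crank '[[0,12,46,0,0],[0,24,92,0,0],[0,35,137,0,0],[0,47,183,0,0],[0,58,228,0,0]]' && python3 -m crank '[[0,42,14,0,0],[0,84,28,0,0],[0,125,42,0,0],[0,167,56,0,0],[0,208,70,0,0]]'
```

```text
time: 0.6
ee_pos: [165.9, 416.9, 226.0]
tcp_rot: [3.117, -0.388, 0.0]
contact_force: [-1.0, 0.5, 1.7]
finger_gap: 52.9
grip_force: 0.0
time: 1.1
ee_pos: [351.5, 298.9, 226.7]
tcp_rot: [-3.117, 0.388, -0.0]
contact_force: [0.2, 0.9, 0.8]
finger_gap: 13.2
grip_force: 0.0
```

```bash
python3 -m crank '[[0,24,42,0,0],[0,49,83,0,0],[0,73,124,0,0],[0,98,166,0,0],[0,122,207,0,0]]' && python3 -m crank '[[0,24,42,0,0],[0,49,83,0,0],[0,73,124,0,0],[0,98,166,0,0],[0,122,207,0,0]]' && python3 -m crank '[[0,20,34,20,0],[0,40,69,40,0],[0,61,104,60,0],[0,61,104,80,0],[0,61,104,80,0]]'; python3 - <<'E'
from h import *
s=arm.read_state();print(s["ee_pos"],s["contact_force"],s["q"])
c=arm.read_camera("wrist");np.save("w.npy",c,allow_pickle=True)
cv2.imwrite("pics/w1.png",c["frame"])
E
```

```text
time: 1.6
ee_pos: [417.8, 67.6, 226.7]
tcp_rot: [-3.117, 0.388, -0.0]
contact_force: [1.3, 0.7, 0.1]
finger_gap: 0.7
grip_force: 0.0
time: 2.1
ee_pos: [485.4, -163.2, 226.5]
tcp_rot: [-3.117, 0.388, -0.0]
contact_force: [0.9, 1.8, 0.1]
finger_gap: 0.5
grip_force: 0.0
time: 2.6
ee_pos: [516.6, -277.2, 142.8]
tcp_rot: [-3.116, 0.392, 0.011]
contact_force: [-1.0, -0.3, -0.9]
finger_gap: 0.5
grip_force: 0.0
[ 516.61103168 -277.22936915  142.78889946] [-1.00928547 -0.27822656 -0.85389674] [-1.59868988e-01  2.85878821e-01 -2.96507422e-01 -1.08611355e-03
 -9.95178617e-01  1.48067114e+00]
```

View pics/w1.png

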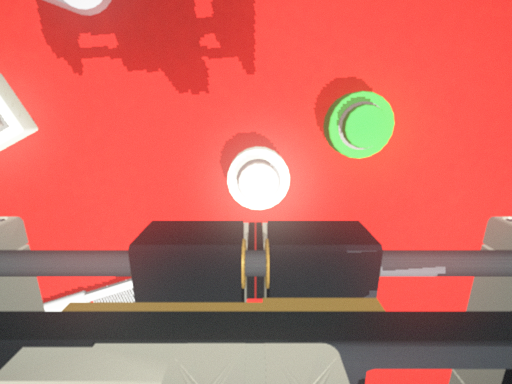

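The wrist view shows the white round lens at about (260,181), with the green decoy well clear at (361,125).

```bash
python3 - <<'E'
from h import *
c=np.load("w.npy",allow_pickle=True).item()
print(px2w(c,260,181,36),px2w(c,260,181),px2w(c,259,178,24))
s=arm.read_state();print(R.from_rotvec(s["tcp_rot"]).as_matrix().T@(px2w(c,260,181,36)-s["ee_pos"]),s["ee_pos"])
E
```

```text
[ 524.08986098 -283.85075419   36.        ] [ 524.08293904 -283.84950456   35.97207701] [ 524.36552977 -283.09580475   24.        ]
[  8.48784925   5.14296338 108.87472445] [ 517.57470415 -276.87511711  144.90864291]
```

```bash
python3 -m crank '[[0,7,4,25,0],[0,7,4,50,0],[0,7,4,75,0],[0,7,4,96,0],[0,7,4,96,0]]' && python3 -m crank '[[0,0,0,2,0],[0,0,0,4,0],[0,0,0,6,0],[0,0,0,6,0],[0,0,0,6,0]]'
```

```text
time: 3.15
ee_pos: [523.7, -281.1, 49.5]
tcp_rot: [-3.117, 0.386, 0.005]
contact_force: [-0.1, 0.7, 0.3]
finger_gap: 0.5
grip_force: 0.0
time: 3.65
ee_pos: [525.0, -282.4, 45.1]
tcp_rot: [3.117, -0.388, 0.001]
contact_force: [-0.2, 0.2, -0.3]
finger_gap: 0.3
grip_force: 0.0
```

```bash
python3 -m crank '[[0,0,0,2,0],[0,0,0,4,0],[0,0,0,6,0],[0,0,0,8,0],[0,0,0,8,0]]' && python3 -m crank '[[0,0,0,1,0],[0,0,0,2,0],[0,0,0,3,0],[0,0,0,3,0],[0,0,0,3,0]]'
```

```text
time: 4.15
ee_pos: [524.7, -282.3, 36.2]
tcp_rot: [-3.117, 0.388, 0.001]
contact_force: [0.5, 0.2, 0.1]
finger_gap: 0.7
grip_force: 0.0
time: 4.65
ee_pos: [524.8, -282.4, 33.5]
tcp_rot: [3.117, -0.388, -0.0]
contact_force: [-1.1, 0.5, 2.0]
finger_gap: 0.5
grip_force: 0.8
```

```bash
python3 -m crank '[[0,0,0,1,0],[0,0,0,2,0],[0,0,0,3,0],[0,0,0,3,0],[0,0,0,3,0]]'
```

```text
time: 5.15
ee_pos: [524.8, -282.3, 30.4]
tcp_rot: [-3.117, 0.388, 0.0]
contact_force: [0.5, -0.2, 0.2]
finger_gap: 0.4
grip_force: 0.3
```

```bash
python3 -m crank '[[0,0,0,0.4,0],[0,0,0,0.4,0],[0,0,0,-20,0],[0,0,0,-60,0],[0,0,0,-100,0]]' && python3 -m crank '[[0,0,0,-15,0],[0,0,0,-15,0],[0,0,0,-15,0],[0,0,0,-15,0],[0,0,0,-15,0]]'; python3 - <<'E'
from h import *
c=arm.read_camera("wrist");print(arm.read_state()["ee_pos"])
np.save("w.npy",c,allow_pickle=True)
cv2.imwrite("pics/w2.png",c["frame"])
# heights at white-ish pixels
T=np.array(c["T"]);v,u=np.mgrid[:384,:512];d=c["depth"]
P=np.stack([(u-c["cx"])/c["fx"]*d,(v-c["cy"])/c["fy"]*d,d],-1)@T[:3,:3].T+T[:3,3]
for r0,r1 in [(0,15),(25,30)]:
  r=np.hypot(P[...,0]-524,P[...,1]+283);m=(r>=r0)&(r<r1)&(d>0)&(P[...,2]<60);print(m.sum(),np.median(P[m][:,2]))
m=(c["frame"].min(-1)>0)&(P[...,2]<5)&(d>0);print(np.median(P[m][:,2]))
E
```

```text
time: 5.65
ee_pos: [524.1, -282.1, 130.8]
tcp_rot: [-3.117, 0.388, 0.004]
contact_force: [1.7, -0.2, -0.2]
finger_gap: 0.4
grip_force: 0.0
time: 6.15
ee_pos: [524.1, -282.2, 144.2]
tcp_rot: [-3.117, 0.388, 0.004]
contact_force: [0.8, -0.1, -1.0]
finger_gap: 0.7
grip_force: 0.0
[ 524.2370489  -282.22676603  144.3604203 ]
686 29.257208837318615
906 23.181689632497836
-0.4671446233681422
```

View pics/w2.png

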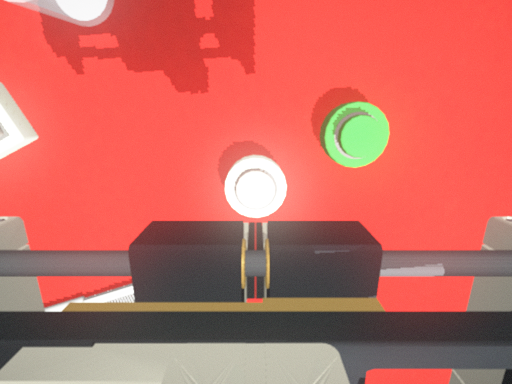

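Round lens now sits about 6 mm down, so it is on and the light hasn't moved. Next is the square.

```bash
python3 -m crank '[[0,11,-45,0,0],[0,21,-90,0,0],[0,32,-135,0,0],[0,42,-180,0,0],[0,52,-225,0,0]]' && python3 -m crank '[[0,10,-37,0,0],[0,10,-37,0,0],[0,10,-37,0,0],[0,10,-37,0,0],[0,10,-37,0,0]]'; python3 - <<'E'
from h import *
c=arm.read_camera("wrist");print(arm.read_state()["ee_pos"])
np.save("w.npy",c,allow_pickle=True)
cv2.imwrite("pics/w3.png",c["frame"])
E
```

```text
time: 6.7
ee_pos: [630.8, -75.3, 144.9]
tcp_rot: [3.117, -0.388, -0.002]
contact_force: [1.7, 0.3, 0.5]
finger_gap: 0.3
grip_force: 0.0
time: 7.2
ee_pos: [648.7, -44.5, 145.4]
tcp_rot: [3.117, -0.39, -0.001]
contact_force: [-0.5, -0.4, -0.3]
finger_gap: 0.4
grip_force: 0.0
[648.7285409  -44.59103651 145.56034503]
```

View pics/w3.png

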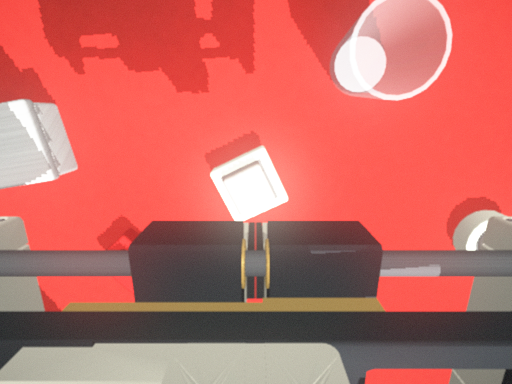

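The square lens is at about (250,188), nearly under the tool.

```bash
python3 - <<'E'
from h import *
c=np.load("w.npy",allow_pickle=True).item()
p=px2w(c,250,188,36);s=arm.read_state();print(p,px2w(c,250,188),R.from_rotvec(s["tcp_rot"]).as_matrix().T@(p-s["ee_pos"]))
E
```

```text
[651.72561273 -40.13773017  36.        ] [651.83566509 -40.17354088  36.42642903] [  1.82472809  -5.06358291 109.55963707]
```

```bash
python3 -m crank '[[0,1,-3,30,0],[0,1,-3,60,0],[0,1,-3,85,0],[0,1,-3,97,0],[0,1,-3,100,0]]' && python3 -m crank '[[0,0,0,0,0],[0,0,0,2,0],[0,0,0,4,0],[0,0,0,6,0],[0,0,0,8,0]]' && python3 -m crank '[[0,0,0,1,0],[0,0,0,2,0],[0,0,0,3,0],[0,0,0,4,0],[0,0,0,4,0]]' && python3 -m crank '[[0,0,0,1,0],[0,0,0,2,0],[0,0,0,3,0],[0,0,0,3.4,0],[0,0,0,3.4,0]]'
```

```text
time: 7.75
ee_pos: [650.0, -41.7, 44.3]
tcp_rot: [3.117, -0.39, -0.003]
contact_force: [0.3, -0.2, 0.6]
finger_gap: 0.5
grip_force: 0.0
time: 8.25
ee_pos: [651.1, -40.8, 37.9]
tcp_rot: [-3.117, 0.388, -0.001]
contact_force: [-0.2, -0.8, 0.0]
finger_gap: 0.5
grip_force: 0.0
time: 8.75
ee_pos: [650.9, -40.9, 33.5]
tcp_rot: [-3.118, 0.388, -0.0]
contact_force: [-0.4, 1.1, 1.2]
finger_gap: 0.2
grip_force: 1.0
time: 9.25
ee_pos: [650.9, -40.9, 30.0]
tcp_rot: [-3.117, 0.388, 0.0]
contact_force: [-0.6, 0.4, 1.4]
finger_gap: 0.7
grip_force: 0.8
```

```bash
python3 -m crank '[[0,0,0,-10,0],[0,0,0,-40,0],[0,0,0,-80,0],[0,0,0,-115,0],[0,0,0,-115,0]]'; python3 - <<'E'
from h import *
c=arm.read_camera("wrist");print(arm.read_state()["ee_pos"])
T=np.array(c["T"]);v,u=np.mgrid[:384,:512];d=c["depth"]
P=np.stack([(u-c["cx"])/c["fx"]*d,(v-c["cy"])/c["fy"]*d,d],-1)@T[:3,:3].T+T[:3,3]
r=np.hypot(P[...,0]-652,P[...,1]+40);m=(r<14)&(d>0)&(P[...,2]<60);print(m.sum(),np.median(P[m][:,2]))
m=(r<45)&(P[...,2]>10)&(P[...,2]<60);print(P[m].mean(0))
c=np.load("w.npy",allow_pickle=True).item();T=np.array(c["T"]);d=c["depth"]
P=np.stack([(u-c["cx"])/c["fx"]*d,(v-c["cy"])/c["fy"]*d,d],-1)@T[:3,:3].T+T[:3,3]
r=np.hypot(P[...,0]-652,P[...,1]+40);m=(r<14)&(d>0)&(P[...,2]<60);print("before",np.median(P[m][:,2]))
m=(r<45)&(P[...,2]>10)&(P[...,2]<60);print(P[m].mean(0))
E
```

```text
time: 9.75
ee_pos: [654.3, -40.8, 151.9]
tcp_rot: [-3.116, 0.387, -0.016]
contact_force: [0.5, 0.1, 0.0]
finger_gap: 0.3
grip_force: 0.0
[652.78149027 -40.68597228 149.00274986]
560 29.090908610923435
[652.72186298 -38.58737432  25.51218098]
before 35.465403119823804
[653.25640952 -38.85729647  28.48383663]
```

Square is down about 6 mm and unmoved. Next is the long bar.

```bash
python3 -m crank '[[0,-32,-36,0,0],[0,-65,-73,0,0],[0,-98,-109,0,0],[0,-130,-146,0,0],[0,-162,-182,0,0]]' && python3 -m crank '[[0,-33,-37,0,0],[0,-66,-74,0,0],[0,-66,-74,0,0],[0,-66,-74,0,0],[0,-66,-74,0,0]]'; python3 - <<'E'
from h import *
c=arm.read_camera("wrist");print(arm.read_state()["ee_pos"])
np.save("w.npy",c,allow_pickle=True)
cv2.imwrite("pics/w4.png",c["frame"])
E
```

```text
time: 10.3
ee_pos: [537.0, 176.5, 144.6]
tcp_rot: [3.117, -0.389, -0.001]
contact_force: [0.8, 0.5, -0.3]
finger_gap: 0.3
grip_force: 0.0
time: 10.8
ee_pos: [492.5, 262.5, 144.7]
tcp_rot: [3.117, -0.388, -0.001]
contact_force: [-0.4, -0.5, -1.2]
finger_gap: 0.5
grip_force: 0.0
[492.78565826 262.16495556 144.76558449]
```

View pics/w4.png

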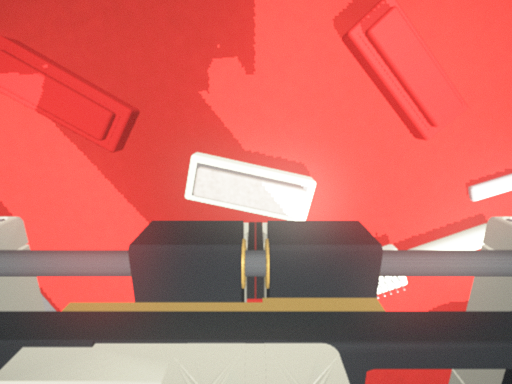

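```bash
python3 - <<'E'
from h import *
c=np.load("w.npy",allow_pickle=True).item()
T=np.array(c["T"]);v,u=np.mgrid[:384,:512];d=c["depth"]
P=np.stack([(u-c["cx"])/c["fx"]*d,(v-c["cy"])/c["fy"]*d,d],-1)@T[:3,:3].T+T[:3,3]
m=(np.hypot(P[...,0]-492,P[...,1]-262)<80)&(P[...,2]>31)&(P[...,2]<42)&(v<222)
s=arm.read_state()
print(cv2.minAreaRect(P[m][:,:2].astype(np.float32)),P[m].mean(0))
p=px2w(c,249,191,36);print(p,R.from_rotvec(s["tcp_rot"]).as_matrix().T@(p-s["ee_pos"]))
E
```

```text
((490.0782165527344, 269.6474304199219), (109.8239974975586, 30.505905151367188), 63.1058349609375) [491.27521127 269.86554337  35.2538387 ]
[493.05539697 268.51494954  36.        ] [ -1.25110046  -6.29930714 108.76167077]
```

```bash
python3 -m crank '[[0,-3,-6,30,0],[0,-3,-6,60,0],[0,-3,-6,85,0],[0,-3,-6,97,0],[0,-3,-6,100,0]]' && python3 -m crank '[[0,0,0,0,0],[0,0,0,2,0],[0,0,0,4,0],[0,0,0,6,0],[0,0,0,8,0]]' && python3 -m crank '[[0,0,0,1,0],[0,0,0,2,0],[0,0,0,3,0],[0,0,0,4,0],[0,0,0,4,0]]' && python3 -m crank '[[0,0,0,1,0],[0,0,0,2,0],[0,0,0,3,0],[0,0,0,3,0],[0,0,0,3,0]]' && python3 -m crank '[[0,0,0,-10,0],[0,0,0,-40,0],[0,0,0,-80,0],[0,0,0,-115,0],[0,0,0,-115,0]]' && python3 -m crank '[[0,0,0,0,0],[0,0,0,0,0],[0,0,0,0,0],[0,0,0,0,0],[0,0,0,0,0]]'; python3 - <<'E'
from h import *
c=arm.read_camera("wrist")
T=np.array(c["T"]);v,u=np.mgrid[:384,:512];d=c["depth"]
P=np.stack([(u-c["cx"])/c["fx"]*d,(v-c["cy"])/c["fy"]*d,d],-1)@T[:3,:3].T+T[:3,3]
m=(np.hypot(P[...,0]-491,P[...,1]-269)<80)&(P[...,2]>26.5)&(P[...,2]<42)&(v<222)
print(cv2.minAreaRect(P[m][:,:2].astype(np.float32)),np.median(P[m],0))
c=arm.read_camera("top");cv2.imwrite("pics/top2.png",cv2.resize(c["frame"],(800,600)))
E
```

```text
time: 11.35
ee_pos: [491.1, 268.1, 43.8]
tcp_rot: [3.115, -0.391, -0.003]
contact_force: [-0.0, -0.5, -0.2]
finger_gap: 0.1
grip_force: 0.0
time: 11.85
ee_pos: [491.3, 270.0, 37.5]
tcp_rot: [-3.117, 0.388, -0.001]
contact_force: [0.1, -0.4, 0.7]
finger_gap: 0.1
grip_force: 0.0
time: 12.35
ee_pos: [491.2, 269.8, 33.1]
tcp_rot: [-3.117, 0.388, 0.0]
contact_force: [-0.7, 0.5, 1.5]
finger_gap: 0.6
grip_force: 0.7
time: 12.85
ee_pos: [491.2, 269.7, 30.0]
tcp_rot: [3.117, -0.388, -0.0]
contact_force: [-0.2, -0.3, -0.3]
finger_gap: 0.5
grip_force: 0.1
time: 13.35
ee_pos: [493.7, 271.7, 151.3]
tcp_rot: [-3.111, 0.386, -0.01]
contact_force: [0.4, 0.6, -0.9]
finger_gap: 0.0
grip_force: 0.0
time: 13.85
ee_pos: [491.0, 269.5, 144.5]
tcp_rot: [3.116, -0.388, -0.001]
contact_force: [-0.3, -0.3, -0.6]
finger_gap: 0.5
grip_force: 0.0
((490.205322265625, 269.6618957519531), (109.30604553222656, 30.053871154785156), 63.06199264526367) [491.09670473 270.4741725   28.99788439]
```

View pics/top2.png

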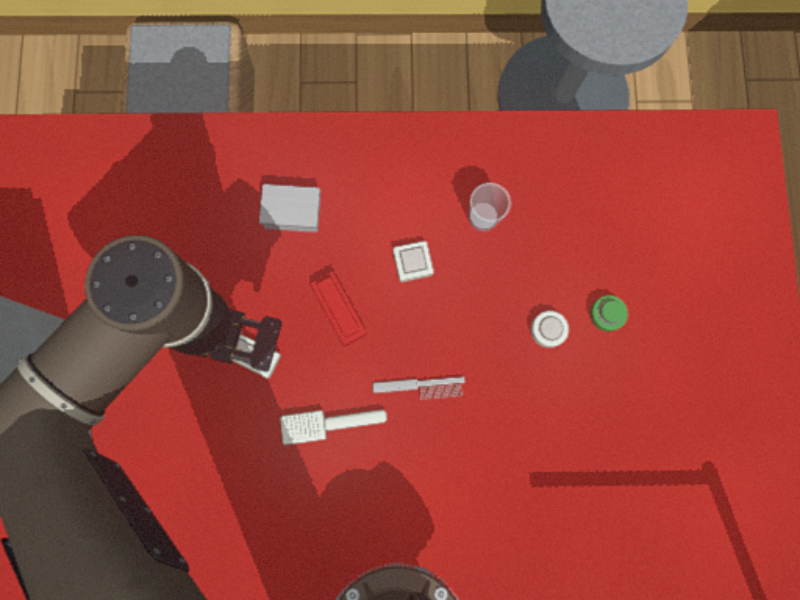

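Round (550,328) and square (413,260) are where they were. The long bar hasn't moved either, and its lens is about 6 mm down. Nothing else in view has shifted and the arm is clear, so I'm handing in.

```bash
python3 -c "from cell import arm; print(arm.finish_job())"
```

```text
the job is handed in; nothing more can be done
None
```

I tapped the round, square and long lights in that order; each lens measured about 6 mm down (on from 4 mm), nothing visibly moved, and the job was handed in at about 14 s of the 48 s allowed.

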